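Zero, load and start the abrasion tester

ROBOT

A 6-joint arm with a two-finger parallel gripper is mounted at the origin on the work surface. World frame = base frame: x ahead of the robot, y to its left, z up, the work surface at z = 0. Lengths are in m, angles in rad, forces in N, time in s.
With the tool pointing down it reaches from about 0.35 to 0.925 m from the base axis. Payload 6.4 kg.
Tool frame: the origin (TCP) lies between the finger pads; the fingertips stand 11 mm ahead of it and the grasp point (between the pads) lies 8 mm behind it; z points along the fingers, y is the line along which they close (so a half turn about z gives the same grasp; the last joint's range is limited). The gripper opens to 85 mm and grips with 20 to 120 N. Pads are 22 mm wide; open, the fingers measure 114 mm over their backs; the gripper's body (76 mm by 85 mm) begins 54 mm behind the grasp point. The pads swing forward as they close: fully open they stand 13 mm farther back than shut.
Start: joints at [-1.301, 0.245, 1.558, -0, 1.339, -0.174], TCP at [0.279, -0.587, 0.242] pointing down, gripper open.
Joint ranges: [-3.13, 3.13], [-1.02, 2.26], [0.13, 2.54], [-0.95, 4.09], [0.21, 2.88], [-2.74, 2.74]. Speed limits (rad/s): [2.57, 2.57, 3.14, 3.14, 3.14, 3.14].

INTERFACE

Orientations are given as a unit quaternion [x, y, z, w].
In Python, from plant import * gives the robot as it stands.
- The arm moves only by the shell command python3 -m inch 'ROWS' [FORCE]. ROWS is JSON, a list of rows, each a list of 5 numbers: the shift along the tool's x, y, z in m, then the turn about the tool's z in rad, then the finger opening in m, from 0 to 0.0854. A call has 1 to 8 rows; each row shifts and turns the commanded pose from where the row before left it, along the tool's axes as they then stand; what a row does not reach is not made up. A row lasts 1/10 s, in which the tool goes at most 50 mm and 8.59 degrees, less where a joint would pass 70% of its speed; a pose out of reach is approached as far as the arm can. A call is refused whole if a number of a shift passes 0.05 or a number of a turn 0.15, either way. A call with a gripper value outside its range is refused whole. The fingers move at their own pace and stop on an object; FORCE is the grip in N (left out, the last holds). Time passes only in rows, so rows that do not move let the fingers close. It gives the time, the measured TCP pose, the force, the opening and the grip force at its end, in the units of the state.
- observe(): the state, without advancing time (a new reading comes with each control period).
- snapshot(name): name is "scene" or "top" or "wrist"; returns a dict with "color" (480x640x3 uint8, blue, green, red), "K" (3x3 intrinsics, pixels), "k1" (the pictures are not rectified: a ray, as slopes to the right and down, at radius r is drawn at 1 + k1 r^2 times it, then the intrinsics apply), "xyz" and "attitude" of the camera in the world. Camera axes: x right, y up, looking along -z (the intrinsics and any distortion apply to the point x, -y, -z); pixel columns grow to the right and rows downward; lengths in m; the calibration is good to about 2 mm. A picture is of the moment at which its call begins. There is no depth.
- sign_off(): hands the job in; it is judged then, once.
Trained networks look in a picture, given as the dict that the camera call returned (one of the last four; its "shot" number tells which), for a name from the list of things; names that differ only in an ending like _2 or _b are one class to them, and where a whole thing is asked for, a point or a joint stands for the part that bears it (a point fixed in the world has none). Each returns a list of dicts, best first, with "conf" (0 to 1); they miss things now and then, are a little off and sometimes report something else, mostly with a low value. They report only what shows in the picture. A call takes as long as a camera call.
- recognise(picture, name): "location" ([x, y, z] in m, in world coordinates, good to about 4 mm: the middle of the surface that is visible of it).
- regions_of(picture, name): "pixels" (480x640 bool, what is visible of it).
The state is a dict: "time": time; "qpos": joint angles; "qvel": joint speeds; "joint_efforts": joint torques, N m; "tcp_pos": TCP position; "eef_rot": TCP orientation; "force": force on the tool from outside, world axes, zero at the start; "wrist_torque": the same for the moment, N m; "width": finger opening in m; "gripper_force": force on a finger pad.
Only numpy, scipy, OpenCV 4.12 (cv2) and the standard library are available. Lean on these libraries where they do the work, as an engineer would, in place of code of your own. Each camera call takes 0.05 s, during which the arm holds its last target. There are 200 camera calls.

TASK

Set the blue abrasion tester going: with its load post still empty, press the yellow zero button all the way down and let it come up; then thread the wide dark steel load ring and after it the narrow brass one down onto the post, each lowered fully home (not dropped) and let go; last, press the green start button all the way down and let it come up. Do not press the red stop button, press no button out of turn, and leave everything else on the bench and tray where it is.

Things in the scene. Friction and masses are not known exactly. Their poses are not given: they have to be found in the camera images.
- tester: Blue bench abrasion tester, fixed, on the left or right half of the bench. Base 240 (x) x 280 (y) mm, flat deck 220 x 260 mm at height 70 mm. Origin: centre of its underside; x points to its rear, y to its left, z up. On the deck: the load post at (-10, 65) mm; three buttons in a row along x at y = -75 mm, 60 mm apart.
- bracket_top (a point): Centre of the top of the white bracket block that stands on the tester's deck between post and buttons, 100 (x) x 18 (y) mm, its top 130 mm above the bench; axes parallel to the tester's.
- cowl_top (a point): Centre of the top of the white cowl across the rear of the deck, 32 (x) x 260 (y) mm, its top 92 mm above the bench. From it at y = +95 mm a thick white arm leans 60 mm backwards, carrying a steel wheel, its top 212 mm above the bench.
- seat (a point): Centre of the black rubber seat (68 mm across, 84 mm above the bench) at the foot of the upright steel load post. The post is 15 mm thick and rises 62 mm above the seat, its top 12 mm tapering to 6 mm. Axes parallel to the tester's.
- post_tip (a point): Centre of the top end of the load post, 146 mm above the bench.
- zero (a joint): Travel of the yellow zero button, m: 0 up, 0.006 fully down (needs 5 N).
- zero_top (a point): Centre of the top of the yellow button's cap (28 mm across, in a black 44 mm round housing), about 93 mm above the bench when up; it is pressed straight down. The three buttons' places in the row vary.
- start (a joint): Travel of the green start button, m: 0 up, 0.006 fully down (needs 5 N).
- start_top (a point): Centre of the top of the green button's cap (same size and height as the yellow one).
- stop (a joint): Travel of the red stop button, m: 0 up, 0.006 fully down.
- stop_top (a point): Centre of the top of the red button's cap (same size and height).
- tray: Grey flat tray 240 x 240 mm, fixed, on the other half of the bench: floor 6 mm above the bench, rim 10 mm high. Origin: centre of its underside. Carries the rings, jar and bottle.
- ring_large: Wide dark steel load ring, 60 mm across, 24 mm high, with a 21 mm hole, lying flat on the tray, about 0.4 kg. Origin: centre of its underside, z up.
- ring_small: Narrow brass load ring, 42 mm across, 24 mm high, with a 21 mm hole, lying flat on the tray, about 0.2 kg. Origin: centre of its underside, z up.
- ring_spare: White plastic ring, 52 mm across, 18 mm high, 32 mm hole, lying on the tray; not needed. Origin: centre of its underside.
- jar: Small glass jar with blue cap on the tray, 44 mm across, 50 mm high. Origin: centre of its underside.
- bottle: Slender amber bottle near the middle of the tray, 32 mm across, 85 mm high. Origin: centre of its underside.
- specimen: White specimen disc 32 mm across, 12 mm thick, lying near the front of the tester's deck. Origin: centre of its underside.
- brush: Hand brush 150 mm long, 42 mm wide, 20 mm high, lying near the back of the bench. Origin: its middle, on the bench; x along it.
- beaker: Glass cup 68 mm across, 85 mm high, near the back of the bench. Origin: centre of its underside.
- wrench: Steel wrench 160 mm long, 38 mm wide, 8 mm high, lying near the back of the bench. Origin: its middle; x along it.

How it is judged:
By the outcome, as a careful person would: the job done as asked, in the order asked, and still so for the second after the job is handed in, with the robot touching nothing.
It also fails if it takes over 72 s, if anything falls off the work surface, if the arm or the gripper's body presses on something with over 40 N, if the wrist force passes 120 N, or if a joint passes its speed limit or range.

## Working session

There is one attempt and no reset: what is moved stays moved. The work goes in short steps, Python scripts to look and compute and a shell command to move; the robot and the scene stay as the last step left them, time stands still between calls to the robot, and variables do not carry over. Pictures are saved under pics/ and viewed, at most 10 in all, crops included, and the job is handed in when it is done.

```bash
mkdir -p pics; ls
python3 - <<'E'
from plant import *
import cv2,numpy as np
s=observe();print({k:np.round(v,4).tolist() for k,v in s.items()})
for n in ["top","scene"]:
    p=snapshot(n);cv2.imwrite(f"pics/{n}1.png",p["color"]);print(n,np.round(p["K"],1).tolist(),p["k1"],p["xyz"],p["attitude"])
    for t in ["zero_top","start_top","stop_top","post_tip","seat","bracket_top","cowl_top","ring_large","ring_small","ring_spare","jar","bottle","specimen","tester","tray"]:
        r=recognise(p,t)
        print(t,[(np.round(a["location"],4).tolist(),round(a["conf"],2)) for a in r[:2]])
E
```

```text
pics
{'time': 0.0, 'qpos': [-1.3011, 0.2458, 1.559, -0.0, 1.3387, -0.1741], 'qvel': [-0.0004, 0.0007, -0.0003, 0.0004, -0.0007, -0.0013], 'joint_efforts': [0.0024, -42.9506, -32.6125, 0.0, 0.0053, -0.0], 'tcp_pos': [0.2789, -0.5865, 0.2412], 'eef_rot': [0.9755, 0.2201, -0.0001, -0.001], 'force': [0.1933, 0.2196, -0.2417], 'wrist_torque': [-0.0041, 0.0129, -0.0193], 'gripper_force': 0.0, 'width': 0.0856}
top [[598.9, 0.0, 320.9], [0.0, 598.9, 241.3], [0.0, 0.0, 1.0]] -0.04986536326145481 [0.49274506 0.0034872  1.08096237] [ 0.03757276 -0.04542603 -0.69724688  0.71440294]
zero_top [([0.4554, -0.1419, 0.0227], 0.52), ([0.5178, 0.1309, 0.0935], 0.5)]
start_top [([0.5792, 0.1402, 0.0914], 0.61)]
stop_top [([0.4575, 0.1187, 0.0968], 0.47)]
post_tip []
seat [([0.5169, 0.209, 0.0718], 0.64)]
bracket_top [([0.5205, 0.2066, 0.0636], 0.92), ([0.7563, 0.0012, 0.037], 0.41)]
cowl_top [([0.5138, 0.2073, 0.073], 0.86)]
ring_large [([0.5616, -0.2695, 0.028], 0.6)]
ring_small [([0.4325, 0.198, 0.0847], 0.65), ([0.4419, -0.2525, 0.0278], 0.61)]
ring_spare [([0.4544, -0.1424, 0.026], 0.6)]
jar [([0.556
[... 595 characters left out ...]
 0.37)]
post_tip [([0.5531, 0.1916, 0.074], 0.98)]
seat [([0.5502, 0.1904, 0.066], 0.78), ([0.5145, -0.2142, 0.0052], 0.6)]
bracket_top [([0.5489, 0.1814, 0.0676], 0.67)]
cowl_top [([0.5534, 0.1904, 0.069], 0.74), ([0.5672, -0.1483, 0.0574], 0.59)]
ring_large [([0.5695, -0.2709, 0.0292], 0.57), ([0.742, 0.0038, 0.051], 0.34)]
ring_small [([0.4543, -0.2599, 0.0294], 0.84), ([0.5187, -0.2098, 0.0565], 0.58)]
ring_spare [([0.4637, -0.1444, 0.0187], 0.89), ([0.5709, -0.1503, 0.0575], 0.21)]
jar [([0.5694, -0.1484, 0.0547], 0.85), ([0.4525, -0.2577, 0.0297], 0.6)]
bottle [([0.5177, -0.2075, 0.0578], 0.8)]
specimen [([0.4275, 0.1956, 0.0772], 0.41)]
tester [([0.5544, 0.1887, 0.0718], 0.6)]
tray []
```

View pics/top1.png

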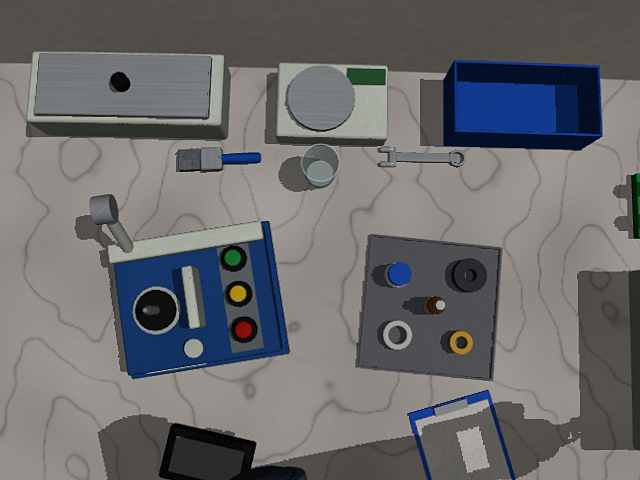

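View pics/scene1.png

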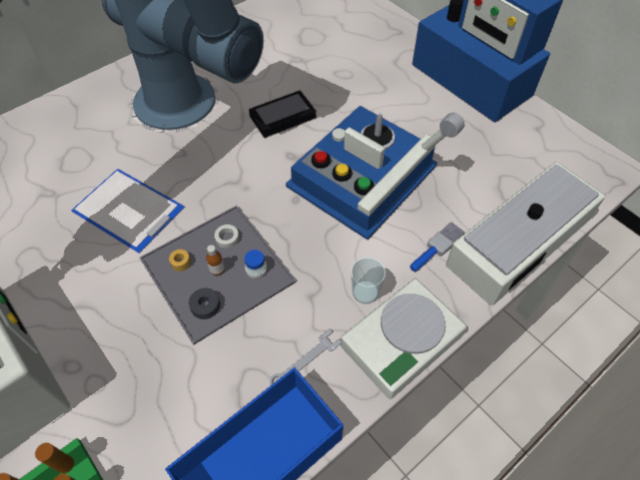

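The top view shows the tester on the left: green button at px (233,258), yellow (238,293), red (243,329), and the post and seat at (156,310). On the tray are the dark ring (468,275), brass ring (461,343) and bottle (436,305). The scene view agrees. Next I localise by ray-plane intersection.

```bash
cat > h.py <<'E'
from plant import *
import cv2,numpy as np
from scipy.spatial.transform import Rotation as R
def plane(p,uv,z):
    K=p["K"];d=np.array([[(uv[0]-K[0,2])/K[0,0],(uv[1]-K[1,2])/K[1,1]]])[0]
    u=d.copy()
    for _ in range(8): u=d/(1+p["k1"]*(u@u))
    r=R.from_quat(p["attitude"]).apply([u[0],-u[1],-1]);c=np.array(p["xyz"])
    return c+r*(z-c[2])/r[2]
def proj(p,X):
    v=R.from_quat(p["attitude"]).inv().apply(np.array(X)-p["xyz"]);u=np.array([v[0],-v[1]])/-v[2]
    u=u*(1+p["k1"]*(u@u));K=p["K"];return np.array([K[0,0]*u[0]+K[0,2],K[1,1]*u[1]+K[1,2]])
def blob(p,lo,hi,uv,rad):
    "filled convex-hull centroid of the biggest blob in an HSV range near uv"
    m=cv2.inRange(cv2.cvtColor(p["color"],cv2.COLOR_BGR2HSV),np.array(lo),np.array(hi))
    w=np.zeros_like(m);cv2.circle(w,tuple(int(a) for a in uv),int(rad),255,-1);m&=w
    cs=cv2.findContours(m,cv2.RETR_EXTERNAL,cv2.CHAIN_APPROX_NONE)[0]
    if not cs: return None
    h=cv2.convexHull(max(cs,key=cv2.contourArea));M=cv2.moments(h)
    return np.array([M["m10"],M["m01"]])/max(M["m00"],1e-9),M["m00"]
COL={"zero":([18,120,80],[35,255,255]),"start":([45,100,40],[85,255,255]),"stop":([0,150,70],[8,255,255]),"small":([8,110,70],[26,255,255])}
E
python3 - <<'E'
from h import *
G={"zero":(.52,.131,.093),"start":(.58,.14,.093),"stop":(.46,.118,.093),"small":(.445,-.255,.030)}
for n in ["top","scene"]:
    p=snapshot(n)
    for k,g in G.items():
        b=blob(p,*COL[k],proj(p,g),28)
        if b: print(n,k,b[0].round(1),b[1],plane(p,b[0],g[2]).round(4))
    for k,z in [("ring_large",.03),("ring_small",.03)]:
        for r in regions_of(p,k)[:2]:
            m=r["pixels"].astype(np.uint8);c=max(cv2.findContours(m,0,1)[0],key=cv2.contourArea);M=cv2.moments(cv2.convexHull(c));uv=np.array([M["m10"],M["m01"]])/M["m00"]
            print(n,k,round(r["conf"],2),uv.round(1),M["m00"],plane(p,uv,z).round(4))
    x=proj(p,(.50,.265,.115)).astype(int);c=p["color"][x[1]-45:x[1]+45,x[0]-50:x[0]+50];print(x)
    cv2.imwrite(f"pics/c_{n}.png",cv2.resize(c,None,fx=4,fy=4,interpolation=cv2.INTER_CUBIC))
a,b=[cv2.imread(f"pics/c_{n}.png") for n in("top","scene")];cv2.imwrite("pics/post.png",np.hstack([a,b]))
E
```

```text
top zero [237.8 293.2] 203.5 [0.5201 0.1284 0.093 ]
top start [232.2 257.4] 198.0 [0.579  0.1399 0.093 ]
top stop [243.1 329.5] 198.5 [0.4613 0.1175 0.093 ]
top small [461.  342.3] 418.0 [ 0.4456 -0.2552  0.03  ]
top ring_large 0.83 [468.6 275.3] 926.0 [ 0.563  -0.2691  0.03  ]
top ring_large 0.7 [187.9 285.4] 27314.5 [0.5333 0.2244 0.03  ]
top ring_small 0.95 [460.1 341.5] 454.0 [ 0.447  -0.2538  0.03  ]
top ring_small 0.3 [243.6 329.9] 219.5 [0.4587 0.1239 0.03  ]
[150 303]
scene zero [341.4 169.4] 117.5 [0.5232 0.1238 0.093 ]
scene start [363.4 182.9] 131.5 [0.5821 0.1347 0.093 ]
scene stop [320.2 156.8] 96.0 [0.4656 0.112  0.093 ]
scene small [179.4 259.6] 333.5 [ 0.4523 -0.258   0.03  ]
scene ring_large 0.55 [204.1 303.6] 764.0 [ 0.571 -0.275  0.03 ]
scene ring_large 0.3 [364.  183.5] 113.0 [0.5482 0.1727 0.03  ]
scene ring_small 0.89 [179.7 260.3] 349.5 [ 0.454  -0.2584  0.03  ]
[382 126]
```

View pics/post.png

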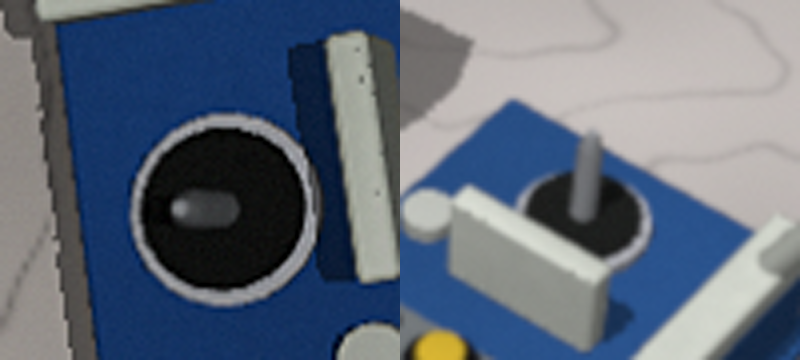

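```bash
cat >> h.py <<'E'
def to(X,s=None,yaw=100.8):
    "tool-axis shift (m) and tool-z turn (rad) from measured pose to world X / tool-x heading yaw"
    s=s or observe();r=R.from_quat(s["eef_rot"]);x=r.as_matrix()[:,0]
    return r.inv().apply(np.array(X)-s["tcp_pos"]).round(4),round(-np.deg2rad(yaw-np.degrees(np.arctan2(x[1],x[0]))),3)
E
python3 - <<'E'
from h import *
t,s=snapshot("top"),snapshot("scene")
for n,z,a,b in [("seat",.084,(156.5,310.3),None),("tip",.146,(145,310),(380,114.3))]:
    print(n,plane(t,a,z).round(4), plane(s,b,z).round(4) if b else "")
E
python3 -m inch '[[0,0,0,-0.14,0],[0,0,0,-0.15,0],[0,0,0,-0.15,0],[0,0,0,-0.15,0],[0,0,0,-0.15,0],[0,0,0,-0.15,0],[0,0,0,-0.15,0],[0,0,0,-0.15,0]]'
python3 -m inch '[[0,0,0,-0.126,0],[0,0,0,0,0]]'
python3 -c "
from h import *
print(to((.45,.13,.25)))"
```

```text
seat [0.4888 0.2632 0.084 ] 
tip [0.489 0.265 0.146] [0.4911 0.2633 0.146 ]
time: 2.8
tcp_pos: [0.2791, -0.5871, 0.2423]
eef_rot: [0.682, 0.731, -0.0, 0.0]
force: [0.2, -0.5, -0.2]
width: 0.0001
gripper_force: 0.0
time: 3.0
tcp_pos: [0.2791, -0.5871, 0.2423]
eef_rot: [0.637, 0.771, -0.0, -0.0]
force: [-0.2, -0.0, -0.2]
width: -0.0
gripper_force: 0.0
(array([ 0.6723,  0.3024, -0.0077]), np.float64(0.0))
```

```bash
python3 -m inch '[[0.048,0.0216,0,0,0],[0.048,0.0216,0,0,0],[0.048,0.0216,0,0,0],[0.048,0.0216,0,0,0],[0.048,0.0216,0,0,0],[0.048,0.0216,0,0,0],[0.048,0.0216,0,0,0]]' >/dev/null
python3 -m inch '[[0.048,0.0216,0,0,0],[0.048,0.0216,0,0,0],[0.048,0.0216,0,0,0],[0.048,0.0216,0,0,0],[0.048,0.0216,0,0,0],[0.048,0.0216,0,0,0],[0.048,0.0216,0,0,0],[0,0,0,0,0]]'
python3 - <<'E'
from h import *
p=snapshot("wrist");cv2.imwrite("pics/w1.png",p["color"]);print(p["xyz"],p["K"][0],p["k1"])
for k,g in {"zero":(.52,.1284,.093),"start":(.579,.14,.093),"stop":(.461,.1175,.093)}.items():
    uv=proj(p,g);b=blob(p,*COL[k],uv,70);print(k,uv.round(),b and (b[0].round(1),b[1],plane(p,b[0],.093).round(4)))
print(to((.52,.1284,.11)))
E
```

```text
time: 4.5
tcp_pos: [0.4413, 0.0988, 0.2426]
eef_rot: [0.635, 0.772, 0.001, -0.0]
force: [0.0, 0.7, 0.2]
width: -0.0001
gripper_force: 0.0
[0.42911231 0.16559594 0.37315843] [410.98045282   0.         318.22890101] -0.023319287761928955
zero [436. 208.] (array([435.4, 207. ]), 1276.5, array([0.5195, 0.1293, 0.093 ]))
start [521. 209.] (array([519. , 207.6]), 1364.0, array([0.577 , 0.1404, 0.093 ]))
stop [349. 207.] (array([350.7, 206.2]), 1190.5, array([0.4618, 0.1184, 0.093 ]))
(array([0.0162, 0.0835, 0.1324]), np.float64(0.004))
```

View pics/w1.png

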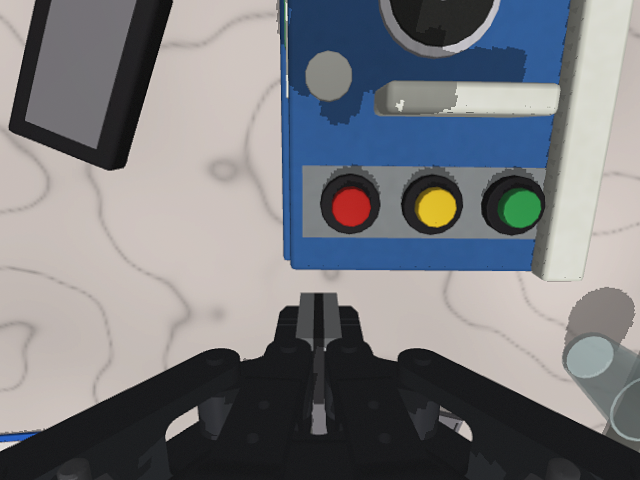

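```bash
python3 -m inch '[[0.008,0.0415,0,0,0],[0.0085,0.0415,0.02,0,0],[0,0,0.04,0,0],[0,0,0.04,0,0],[0,0,0.02,0,0],[0,0,0,0,0]]'
python3 -c "
from h import *
print(to((.52,.129,.110)))"
```

```text
time: 5.15
tcp_pos: [0.5172, 0.1241, 0.1187]
eef_rot: [0.639, 0.769, -0.003, -0.003]
force: [-0.7, 0.9, 0.2]
width: -0.0
gripper_force: 0.0
(array([0.0043, 0.0037, 0.0086]), np.float64(-0.003))
```

```bash
python3 -m inch '[[0.0043,0.004,0,0,0],[0,0,0.008,0,0],[0,0,0.006,0,0],[0,0,0.004,0,0],[0,0,0,0,0]]'
python3 -m inch '[[0,0,0.003,0,0],[0,0,0,0,0]]'
```

```text
time: 5.65
tcp_pos: [0.5228, 0.1306, 0.1041]
eef_rot: [0.637, 0.771, -0.0, -0.0]
force: [0.3, -0.4, 0.1]
width: -0.0003
gripper_force: 0.0
time: 5.85
tcp_pos: [0.5231, 0.1307, 0.1016]
eef_rot: [0.637, 0.771, 0.0, 0.0]
force: [-1.5, 0.0, 2.2]
width: 0.0002
gripper_force: 1.4
```

```bash
python3 -m inch '[[0,-0.002,0.003,0,0],[0,0,0,0,0]]'
python3 -m inch '[[0,0,0.002,0,0],[0,0,0,0,0]]';python3 -m inch '[[0,0,0.0015,0,0],[0,0,0,0,0]]'
```

```text
time: 6.05
tcp_pos: [0.5219, 0.1304, 0.099]
eef_rot: [0.637, 0.771, 0.001, 0.001]
force: [2.5, 0.5, 4.4]
width: 0.0002
gripper_force: 2.1
time: 6.25
tcp_pos: [0.522, 0.1304, 0.0979]
eef_rot: [0.637, 0.771, 0.001, 0.001]
force: [-0.5, 0.6, 10.9]
width: -0.0002
gripper_force: 5.6
time: 6.45
tcp_pos: [0.5221, 0.1304, 0.0978]
eef_rot: [0.637, 0.771, 0.0, 0.001]
force: [-5.3, -0.6, 19.4]
width: -0.0001
gripper_force: 10.1
```

```bash
python3 -m inch '[[0,0,-0.005,0,0],[0,0,-0.02,0,0.085],[0,0,-0.04,0,0.085],[0,0,-0.04,0,0.085],[0,0,-0.03,0,0.085],[0,0,0,0,0.085]]' >/dev/null
python3 -c "
from h import *
print(observe()['force'],to((.52,-.30,.22)))"
```

```text
[ 0.26456573 -0.26935487 -0.07561126] (array([-0.4222, -0.0838,  0.0142]), np.float64(0.001))
```

```bash
python3 -m inch '[[-0.048,-0.0015,0,0,0.085],[-0.048,-0.0015,0,0,0.085],[-0.048,-0.0015,0,0,0.085],[-0.048,-0.0015,0,0,0.085],[-0.048,-0.0015,0,0,0.085],[-0.048,-0.0015,0,0,0.085],[-0.048,-0.0015,0,0,0.085],[-0.048,-0.001,0,0,0.085]]' >/dev/null
python3 -m inch '[[-0.048,0,0,0,0.085],[0,0,0,-0.149,0.085],[0,0,0,-0.149,0.085],[0,0,0,-0.149,0.085],[0,0,0,-0.15,0.085],[0,0,0,0,0.085]]'
cat > look.py <<'E'
from h import *
import sys
def ring(p,name,z,bias=None):
    r=regions_of(p,name)
    for q in r[:2]:
        m=q["pixels"].astype(np.uint8);c=max(cv2.findContours(m,0,1)[0],key=cv2.contourArea);M=cv2.moments(cv2.convexHull(c));uv=np.array([M["m10"],M["m01"]])/M["m00"]
        print(name,round(q["conf"],2),uv.round(1),M["m00"],plane(p,uv,z).round(4))
p=snapshot("wrist");cv2.imwrite(sys.argv[1],p["color"])
for a in sys.argv[2:]: ring(p,a,.03)
E
python3 look.py pics/w2.png ring_large ring_small
python3 -c "
from h import *
print(to((.564,-.27,.1),yaw=135))"
```

```text
time: 8.45
tcp_pos: [0.5898, -0.2956, 0.2274]
eef_rot: [0.383, 0.924, 0.0, -0.002]
force: [0.3, 0.3, -0.6]
width: 0.085
gripper_force: 0.0
ring_large 0.71 [317.1 170.3] 4381.5 [ 0.5646 -0.2711  0.03  ]
ring_small 0.62 [221.7  43.1] 2947.0 [ 0.4495 -0.2551  0.03  ]
(array([ 0.0365, -0.0004,  0.1286]), np.float64(-0.002))
```

View pics/w2.png

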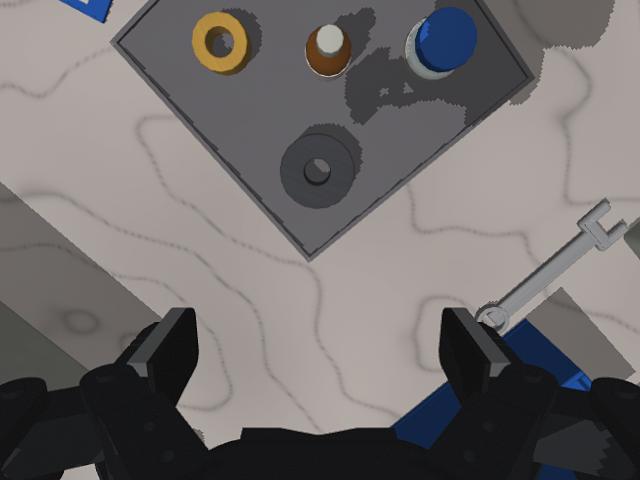

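```bash
python3 -m inch '[[0.018,0,0.02,0,0.075],[0.018,0,0.03,0,0.075],[0,0,0.04,0,0.075],[0,0,0.04,0,0.075],[0,0,0.03,0,0.075],[0,0,0,0,0.075]]'
python3 -c "
from h import *
print(to((.5645,-.271,.018),yaw=135))"
```

```text
time: 9.2
tcp_pos: [0.5618, -0.2682, 0.0643]
eef_rot: [0.383, 0.924, 0.001, -0.005]
force: [-0.9, 0.6, -0.7]
width: 0.0753
gripper_force: 0.0
(array([-0.0043,  0.    ,  0.0463]), np.float64(-0.001))
```

```bash
python3 -m inch '[[-0.003,0,0.015,0,0.075],[0,0,0.015,0,0.075],[0,0,0.01,0,0.075],[0,0,0.005,0,0.075],[0,0,0,0,0.075]]'
python3 -c "
from h import *
print(to((.5645,-.271,.018),yaw=135))"
```

```text
time: 9.7
tcp_pos: [0.5671, -0.2726, 0.0242]
eef_rot: [0.382, 0.924, 0.0, -0.001]
force: [-0.4, 0.4, -0.4]
width: 0.0747
gripper_force: 0.0
(array([ 0.003 , -0.0007,  0.0062]), np.float64(0.001))
```

```bash
python3 -m inch '[[0.003,0,0.006,0,0.075],[0,0,0,0,0.075]]'
python3 -m inch '[[0,0,0,0,0.04],[0,0,0,0,0.04],[0,0,0,0,0.04],[0,0,0,0,0.04]]' 60
python3 -m inch '[[0,0,-0.01,0,0.04],[0,0,-0.02,0,0.04],[0,0,-0.03,0,0.04],[0,0,-0.04,0,0.04],[0,0,-0.05,0,0.04],[0,0,-0.05,0,0.04],[0,0,-0.03,0,0.04],[0,0,0,0,0.04]]' 60
```

```text
time: 9.9
tcp_pos: [0.5648, -0.2703, 0.0184]
eef_rot: [0.382, 0.924, 0.0, -0.0]
force: [-0.1, 0.1, -0.1]
width: 0.075
gripper_force: 0.0
time: 10.3
tcp_pos: [0.5659, -0.2712, 0.0197]
eef_rot: [0.382, 0.924, -0.0, 0.001]
force: [-1.0, -0.1, 5.2]
width: 0.0571
gripper_force: 65.4
time: 11.1
tcp_pos: [0.5672, -0.2719, 0.2548]
eef_rot: [0.382, 0.924, -0.001, 0.005]
force: [-0.7, -0.1, -3.9]
width: 0.0569
gripper_force: 65.3
```

```bash
python3 look.py pics/w3.png ring_large
python3 - <<'E'
from h import *
s=observe();print(s["tcp_pos"],to((.4889,.264,.26)))
p=snapshot("wrist")
r=R.from_quat(s["eef_rot"])
for dz in(-.012,0,.012): print(dz,proj(p,s["tcp_pos"]+r.apply([0,0,-dz])).round(1))
E
```

```text
ring_large 0.65 [318.4 327.7] 24828.0 [ 0.6531 -0.356   0.03  ]
[ 0.56462626 -0.27017166  0.24751466] (array([ 0.4311,  0.3245, -0.0118]), np.float64(0.598))
-0.012 [316.9 311.9]
0 [316.8 326.8]
0.012 [316.7 344.2]
```

View pics/w3.png

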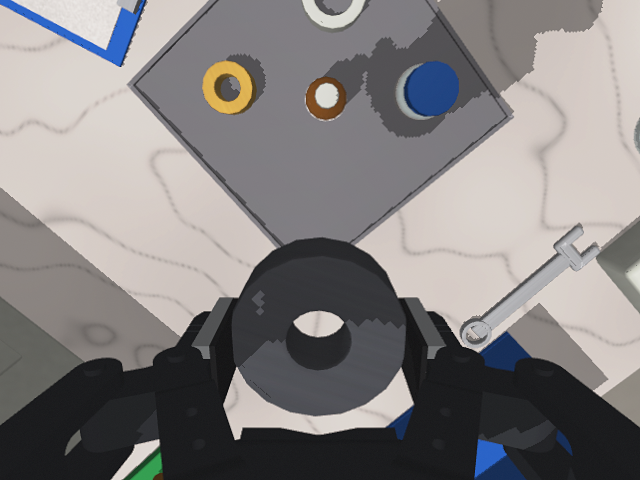

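```bash
python3 -m inch '[[0,0,0,0.149,0.04],[0,0,0,0.15,0.04],[0,0,0,0.15,0.04],[0,0,0,0.149,0.04],[0.03,0.001,0,0,0.04],[0.048,0.0025,0,0,0.04],[0.048,0.0025,0,0,0.04],[0.048,0.0025,0,0,0.04]]' >/dev/null
python3 -m inch '[[0.048,0.0025,0,0,0.04],[0.048,0.0025,0,0,0.04],[0.048,0.0025,0,0,0.04],[0.048,0.0025,0,0,0.04],[0.048,0.0025,0,0,0.04],[0.048,0.0025,0,0,0.04],[0.02,0.0025,0.02,0,0.04],[0,0,0,0,0.04]]' >/dev/null
python3 -m inch '[[0,0,0.02,0,0.04],[0,0,0,0,0.04]]'
python3 look.py pics/w4.png
python3 - <<'E'
from h import *
print(to((.4889,.264,.20)))
p=snapshot("wrist");print(proj(p,(.4889,.264,.146)),proj(p,(.4889,.264,.084)))
E
```

```text
time: 13.05
tcp_pos: [0.4978, 0.2067, 0.2038]
eef_rot: [0.638, 0.77, -0.004, -0.003]
force: [-0.8, -0.2, -3.1]
width: 0.0573
gripper_force: 65.7
(array([0.0581, 0.001 , 0.0056]), np.float64(-0.001))
[318.5890738  149.42275219] [319.13119624 143.90192946]
```

View pics/w4.png

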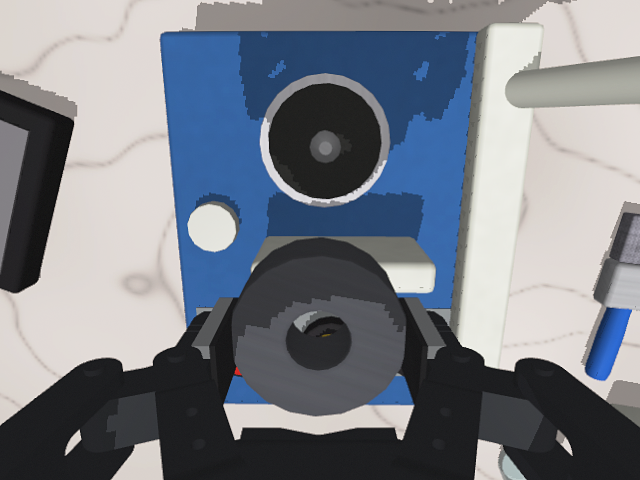

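Run:
```python
from h import *
p=snapshot("wrist")
g=cv2.cvtColor(p["color"],cv2.COLOR_BGR2GRAY)[125:175,300:350];cv2.imwrite("pics/crop5.png",cv2.resize(g,None,fx=10,fy=10,interpolation=cv2.INTER_CUBIC))
a=plane(p,(325,148),.146);b=plane(p,(325.5,140),.084);print(a,b,proj(p,(a[0],a[1],.146)))
s=observe();print(s["tcp_pos"],to((a[0],a[1],.2)),to((b[0],b[1],.2)))
```

```text
[0.49290525 0.26525867 0.146     ] [0.49367512 0.26710759 0.084     ] [325. 148.]
[0.50058186 0.20696992 0.20830051] (array([0.0587, 0.0033, 0.0083]), np.float64(-0.001)) (array([0.0604, 0.0044, 0.0083]), np.float64(-0.001))
```

View pics/crop5.png

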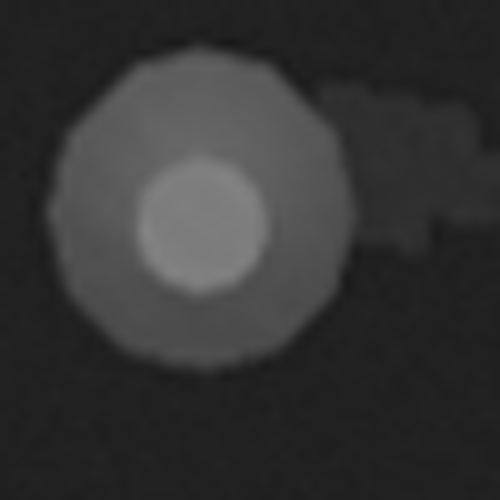

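```bash
python3 -m inch '[[0.02,0,0,0,0.04],[0.02,0.001,0,0,0.04],[0.018,0,0,0,0.04],[0,0,0.015,0,0.04],[0,0,0.015,0,0.04],[0,0,0,0,0.04],[0,0,0,0,0.04],[0,0,0,0,0.04]]'
python3 - <<'E'
from h import *
p=snapshot("wrist");s=observe();print(s["tcp_pos"],to((.490,.2643,.17)))
c=p["color"][270:430,230:410];cv2.imwrite("pics/crop6.png",cv2.resize(c,None,fx=4,fy=3.7,interpolation=cv2.INTER_CUBIC))
E
```

```text
time: 14.0
tcp_pos: [0.4913, 0.2644, 0.1791]
eef_rot: [0.638, 0.77, 0.0, 0.0]
force: [-0.1, -0.4, -3.9]
width: 0.0572
gripper_force: 65.7
[0.49146406 0.26450291 0.17941486] (array([ 0.0001, -0.0015,  0.0094]), np.float64(-0.001))
```

View pics/crop6.png

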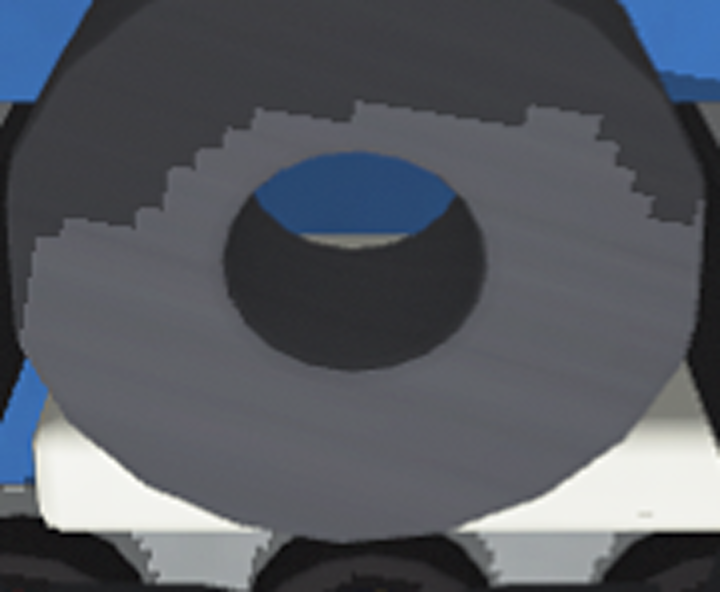

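```bash
python3 -m inch '[[0,0,0.01,0,0.04],[0,0,0.008,0,0.04],[0,0,0.008,0,0.04],[0,0,0,0,0.04]]'; python3 -m inch '[[0,0,0.008,0,0.04],[0,0,0,0,0.04],[0,0,0,0,0.04]]'
```

```text
time: 14.45
tcp_pos: [0.4897, 0.2644, 0.1507]
eef_rot: [0.638, 0.77, -0.002, -0.001]
force: [-0.6, 0.1, -3.6]
width: 0.057
gripper_force: 65.7
time: 14.75
tcp_pos: [0.4908, 0.2648, 0.1446]
eef_rot: [0.638, 0.77, -0.0, -0.0]
force: [-0.1, 1.3, -3.7]
width: 0.057
gripper_force: 65.7
```

```bash
python3 -m inch '[[0,0,0.01,0,0.04],[0,0,0.01,0,0.04],[0,0,0.01,0,0.04],[0,0,0,0,0.04],[0,0,0,0,0.04]]'; python3 -m inch '[[0,0,0.01,0,0.04],[0,0,0.005,0,0.04],[0,0,0,0,0.04],[0,0,0,0,0.04]]'
```

```text
time: 15.25
tcp_pos: [0.4906, 0.2647, 0.1142]
eef_rot: [0.638, 0.77, -0.0, -0.0]
force: [0.5, 0.7, -3.7]
width: 0.0569
gripper_force: 65.7
time: 15.65
tcp_pos: [0.4909, 0.2648, 0.0997]
eef_rot: [0.638, 0.77, -0.0, -0.0]
force: [1.3, -0.5, -4.8]
width: 0.0571
gripper_force: 65.7
```

```bash
python3 -m inch '[[0,0,0.0015,0,0.04],[0,0,0,0,0.04]]'; python3 -m inch '[[0,0,0.001,0,0.04],[0,0,0,0,0.04]]'; python3 -m inch '[[0,0,0.001,0,0.04],[0,0,0,0,0.04]]'
```

```text
time: 15.85
tcp_pos: [0.491, 0.2648, 0.0984]
eef_rot: [0.638, 0.77, 0.0, 0.0]
force: [-0.1, -0.0, -4.0]
width: 0.0569
gripper_force: 65.7
time: 16.05
tcp_pos: [0.4912, 0.2649, 0.0977]
eef_rot: [0.638, 0.77, 0.0, 0.0]
force: [-0.6, -0.4, -1.0]
width: 0.057
gripper_force: 65.9
time: 16.25
tcp_pos: [0.4912, 0.2649, 0.0977]
eef_rot: [0.638, 0.77, -0.0, 0.0]
force: [-4.5, -2.1, 7.1]
width: 0.0571
gripper_force: 66.9
```

```bash
python3 -m inch '[[0,0,0,0,0.06],[0,0,0,0,0.07],[0,0,0,0,0.07],[0,0,0,0,0.07]]'
python3 -m inch '[[0,0,-0.02,0,0.07],[0,0,-0.04,0,0.07],[0,0,-0.04,0,0.07],[0,0,-0.05,0,0.07],[0,0,0,0,0.07],[0,0,0,0,0.07]]'
python3 - <<'E'
from h import *
print(to((.4485,-.255,.22)),to((.4485,-.255,.018),yaw=45))
E
```

```text
time: 16.65
tcp_pos: [0.4911, 0.2648, 0.0964]
eef_rot: [0.638, 0.77, 0.0, 0.0]
force: [0.1, 0.2, -0.3]
width: 0.0698
gripper_force: 0.0
time: 17.25
tcp_pos: [0.4917, 0.265, 0.2479]
eef_rot: [0.638, 0.77, 0.001, 0.001]
force: [-1.0, 0.6, -0.3]
width: 0.0702
gripper_force: 0.0
(array([-0.5028, -0.1397,  0.0273]), np.float64(-0.0)) (array([-0.5029, -0.1404,  0.2293]), np.float64(0.973))
```

```bash
python3 -m inch '[[-0.0475,-0.0155,0,0,0.065],[-0.0475,-0.0155,0,0,0.065],[-0.0475,-0.0155,0,0,0.065],[-0.0475,-0.0155,0,0,0.065],[-0.0475,-0.0155,0,0,0.065],[-0.0475,-0.0155,0,0,0.065],[-0.0475,-0.0155,0,0,0.065]]' >/dev/null
python3 -m inch '[[-0.0475,-0.0155,0.005,0,0.065],[-0.0475,-0.0155,0.005,0,0.065],[-0.0475,-0.0155,0.01,0,0.065],[-0.0475,-0.0155,0.01,0,0.065],[0,0,0,0.149,0.065],[0,0,0,0.149,0.065],[0,0,0,0.149,0.065],[0,0,0,0.149,0.065]]' >/dev/null
python3 -m inch '[[0,0,0,0.149,0.065],[0,0,0,0.149,0.065],[0,0,0,0.08,0.065],[0,0,0,0,0.065],[0,0,0,0,0.065],[0,0,0,0,0.065]]'
python3 look.py pics/w5.png ring_small
python3 - <<'E'
from h import *
p=snapshot("wrist");b=blob(p,*COL["small"],proj(p,(.4485,-.255,.03)),70);x=plane(p,b[0],.03);print(b,x,to((x[0],x[1],.018),yaw=45))
E
```

```text
time: 19.35
tcp_pos: [0.421, -0.2778, 0.2159]
eef_rot: [0.924, 0.383, -0.0, -0.001]
force: [-0.2, 0.3, -0.1]
width: 0.0653
gripper_force: 0.0
ring_small 0.93 [320.2 173.6] 2241.5 [ 0.4478 -0.2549  0.03  ]
(array([319.45929236, 173.94696462]), 2237.5) [ 0.44749296 -0.2550799   0.03      ] (array([0.0347, 0.0024, 0.1985]), np.float64(-0.0))
```

View pics/w5.png

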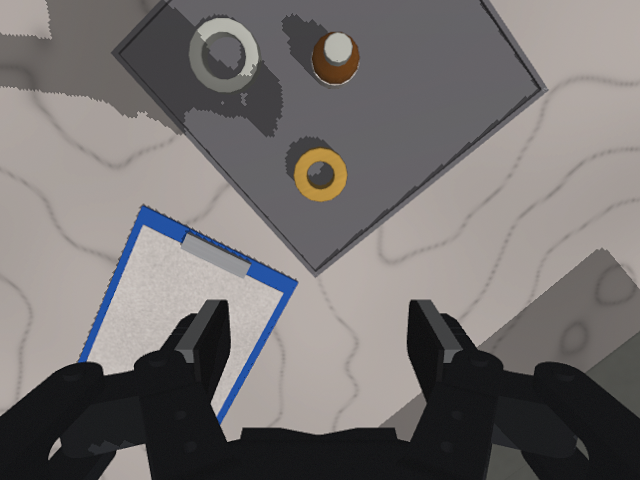

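```bash
python3 -m inch '[[0.018,0.001,0.03,0,0.065],[0.0175,0.001,0.04,0,0.065],[0,0,0.04,0,0.065],[0,0,0.04,0,0.065],[0,0,0,0,0.065],[0,0,0,0,0.065]]'
python3 -c "
from h import *
print(to((.4475,-.255,.0215),yaw=45))"
```

```text
time: 20.1
tcp_pos: [0.4479, -0.2545, 0.0671]
eef_rot: [0.924, 0.382, -0.0, -0.0]
force: [0.1, -0.4, 2.0]
width: 0.0653
gripper_force: 0.0
(array([-0.0007,  0.0001,  0.0456]), np.float64(-0.0))
```

```bash
python3 -m inch '[[0,0,0.015,0,0.065],[0,0,0.015,0,0.065],[0,0,0.01,0,0.065],[0,0,0.0055,0,0.065],[0,0,0,0,0.065],[0,0,0,0,0.065]]'
python3 -m inch '[[0,0,0,0,0.025],[0,0,0,0,0.025],[0,0,0,0,0.025],[0,0,0,0,0.025]]' 50
python3 -m inch '[[0,0,-0.01,0,0.025],[0,0,-0.02,0,0.025],[0,0,-0.04,0,0.025],[0,0,-0.05,0,0.025],[0,0,-0.05,0,0.025],[0,0,-0.05,0,0.025],[0,0,-0.01,0,0.025],[0,0,0,0,0.025]]'
```

```text
time: 20.7
tcp_pos: [0.4484, -0.2549, 0.0222]
eef_rot: [0.924, 0.382, 0.0, 0.001]
force: [-0.3, 0.5, 1.1]
width: 0.0652
gripper_force: 0.0
time: 21.1
tcp_pos: [0.4484, -0.2548, 0.0222]
eef_rot: [0.924, 0.382, 0.0, 0.0]
force: [-0.4, 1.0, 5.3]
width: 0.0398
gripper_force: 50.7
time: 21.9
tcp_pos: [0.4486, -0.255, 0.2537]
eef_rot: [0.924, 0.382, 0.001, 0.002]
force: [-0.7, -0.2, -2.7]
width: 0.04
gripper_force: 51.2
```

```bash
python3 -m inch '[[0,0,0,-0.149,0.025],[0,0,0,-0.149,0.025],[0,0,0,-0.149,0.025],[0,0,0,-0.149,0.025],[0,0,0,-0.149,0.025],[0,0,0,-0.149,0.025],[0,0,0,-0.08,0.025],[0,0,0,0,0.025]]'
python3 -m inch '[[0,0,0,0,0.025],[0,0,0,0,0.025]]' >/dev/null
python3 - <<'E'
from h import *
p=snapshot("wrist");s=observe();r=R.from_quat(s["eef_rot"])
rg=regions_of(p,"ring_small")
for q in rg[:1]:
    m=q["pixels"].astype(np.uint8);ys,xs=np.nonzero(m);print(q["conf"],m.sum(),xs.min(),xs.max(),ys.min(),ys.max())
    cs,h=cv2.findContours(m,cv2.RETR_CCOMP,cv2.CHAIN_APPROX_NONE)
    for c,hh in zip(cs,h[0]):
        if cv2.contourArea(c)>100: print("hole" if hh[3]>=0 else "outer",cv2.boundingRect(c),cv2.contourArea(c))
b=blob(p,*COL["small"],(318,330),110);print(b)
a=np.linspace(0,2*np.pi,72)
def pr(dx,rad,dz): return np.array([proj(p,s["tcp_pos"]+r.apply([dx+rad*np.cos(t),rad*np.sin(t),dz])) for t in a]).astype(np.float32)
for dx in(-.002,0,.002):
    H=np.vstack([pr(dx,.021,.0162),pr(dx,.021,-.0078)]);hu=cv2.convexHull(H);M=cv2.moments(hu);t=pr(dx,.0105,-.0078)
    print(dx,H.min(0),H.max(0),M["m10"]/M["m00"],M["m01"]/M["m00"],"hole top",t.min(0),t.max(0))
print(to((.4910,.2650,.25)))
E
```

```text
time: 22.7
tcp_pos: [0.4466, -0.2533, 0.2479]
eef_rot: [0.638, 0.77, 0.0, -0.003]
force: [1.2, 1.4, -1.8]
width: 0.0395
gripper_force: 51.1
0.87 11341 260 377 267 396
outer (260, 267, 118, 130) 12050.5
hole (294, 315, 50, 27) 942.0
(array([318.34522096, 332.86630195]), 12155.5)
-0.002 [252.06514 262.85263] [378.09998 399.3129 ] 315.216435338306 332.6665570567275 hole top [283.61115 316.838  ] [346.57108 373.02676]
0 [251.79225 257.77472] [378.34866 394.389  ] 315.20501061147854 327.6611031683162 hole top [283.46878 311.22034] [346.68915 367.88342]
0.002 [251.51764 252.66042] [378.5989  389.42416] 315.1935036794844 322.6165953897029 hole top [283.32553 305.55493] [346.80798 362.69693]
(array([0.5021, 0.1392, 0.001 ]), np.float64(-0.001))
```

```bash
python3 -m inch '[[0.03,0.009,0,0,0.025],[0.047,0.013,0,0,0.025],[0.047,0.013,0,0,0.025],[0.047,0.013,0,0,0.025],[0.047,0.013,0,0,0.025],[0.047,0.013,0,0,0.025],[0.047,0.013,0,0,0.025],[0.047,0.013,0,0,0.025]]' >/dev/null
python3 -m inch '[[0.047,0.013,0,0,0.025],[0.047,0.013,0,0,0.025],[0.03,0.008,0,0,0.025],[0.02,0.004,0,0,0.025],[0,0,0,0,0.025],[0,0,0,0,0.025],[0,0,0,0,0.025]]'
python3 - <<'E'
from h import *
print(to((.4907,.2665,.190)))
p=snapshot("wrist")
E
```

```text
time: 24.5
tcp_pos: [0.4895, 0.2647, 0.2511]
eef_rot: [0.638, 0.77, -0.0, 0.0]
force: [0.5, -0.4, -1.9]
width: 0.0401
gripper_force: 51.2
(array([0.0016, 0.0015, 0.0611]), np.float64(-0.002))
```

```bash
python3 -m inch '[[0.0015,0.0015,0.02,0,0.025],[0,0,0.03,0,0.025],[0,0,0.02,0,0.025],[0,0,0.01,0,0.025],[0,0,0,0,0.025],[0,0,0,0,0.025],[0,0,0,0,0.025]]'
python3 -c "
from h import *
print(to((.4907,.2665,.160)))"
```

```text
time: 25.25
tcp_pos: [0.4916, 0.2674, 0.1729]
eef_rot: [0.638, 0.77, 0.001, 0.001]
force: [0.7, 0.1, -1.7]
width: 0.0398
gripper_force: 51.1
(array([-0.0008, -0.0011,  0.0129]), np.float64(-0.001))
```

```bash
python3 -m inch '[[-0.001,-0.001,0.008,0,0.025],[0,0,0.006,0,0.025],[0,0,0,0,0.025],[0,0,0,0,0.025]]';python3 -m inch '[[0,0,0.005,0,0.025],[0,0,0.005,0,0.025],[0,0,0,0,0.025],[0,0,0,0,0.025]]';python3 -m inch '[[0,0,0.005,0,0.025],[0,0,0.005,0,0.025],[0,0,0,0,0.025]]'
```

```text
time: 25.65
tcp_pos: [0.4896, 0.2661, 0.1569]
eef_rot: [0.638, 0.77, -0.0, -0.0]
force: [0.5, -0.2, -1.9]
width: 0.0399
gripper_force: 51.2
time: 26.05
tcp_pos: [0.4896, 0.2661, 0.1469]
eef_rot: [0.638, 0.77, -0.0, -0.0]
force: [-0.3, -0.5, -1.5]
width: 0.04
gripper_force: 51.2
time: 26.35
tcp_pos: [0.4892, 0.2659, 0.1361]
eef_rot: [0.638, 0.77, -0.001, -0.001]
force: [-0.9, -0.2, -1.7]
width: 0.04
gripper_force: 51.2
```

```bash
python3 -m inch '[[0,0,0.005,0,0.025],[0,0,0.004,0,0.025],[0,0,0,0,0.025],[0,0,0,0,0.025]]';python3 -m inch '[[0,0,0.0015,0,0.025],[0,0,0,0,0.025]]';python3 -m inch '[[0,0,0.001,0,0.025],[0,0,0,0,0.025]]';python3 -m inch '[[0,0,0.001,0,0.025],[0,0,0,0,0.025]]'
```

```text
time: 26.75
tcp_pos: [0.4898, 0.2661, 0.1281]
eef_rot: [0.638, 0.77, -0.0, -0.0]
force: [-0.0, 0.5, -1.9]
width: 0.0396
gripper_force: 51.2
time: 26.95
tcp_pos: [0.4898, 0.2661, 0.1267]
eef_rot: [0.638, 0.77, 0.0, -0.0]
force: [-0.1, 0.4, -1.8]
width: 0.0397
gripper_force: 51.2
time: 27.15
tcp_pos: [0.4898, 0.2661, 0.1256]
eef_rot: [0.638, 0.77, -0.0, -0.0]
force: [0.6, -0.3, -1.6]
width: 0.04
gripper_force: 51.2
time: 27.35
tcp_pos: [0.4898, 0.2661, 0.1246]
eef_rot: [0.638, 0.77, -0.0, -0.0]
force: [-0.1, 0.3, -1.7]
width: 0.0398
gripper_force: 51.2
```

```bash
python3 -m inch '[[0,0,0.001,0,0.025],[0,0,0,0,0.025]]';python3 -m inch '[[0,0,0.001,0,0.025],[0,0,0,0,0.025]]'
```

```text
time: 27.55
tcp_pos: [0.49, 0.2662, 0.1243]
eef_rot: [0.638, 0.77, 0.0, 0.0]
force: [-2.6, -1.1, 3.5]
width: 0.0399
gripper_force: 51.6
time: 27.75
tcp_pos: [0.4901, 0.2662, 0.1242]
eef_rot: [0.638, 0.77, -0.0, 0.0]
force: [-5.3, -0.8, 8.7]
width: 0.0399
gripper_force: 52.2
```

```bash
python3 -m inch '[[0,0,0,0,0.045],[0,0,0,0,0.06],[0,0,0,0,0.06],[0,0,0,0,0.06]]'
python3 -m inch '[[0,0,-0.02,0,0.06],[0,0,-0.04,0,0.06],[0,0,-0.04,0,0.06],[0,0,-0.03,0,0.06],[0,0,0,0,0.06],[0,0,0,0,0.06]]'
python3 - <<'E'
from h import *
print(to((.5785,.140,.115)))
p=snapshot("top")
g=proj(p,(.4905,.265,.132));b=blob(p,*COL["small"],g,25);print(g,b,plane(p,b[0],.132) if b else 0)
for k in("ring_small","ring_large"):print(k,[(a["location"],a["conf"]) for a in recognise(p,k)])
E
```

```text
time: 28.15
tcp_pos: [0.4898, 0.2661, 0.1225]
eef_rot: [0.638, 0.77, -0.0, -0.0]
force: [-0.2, -0.5, 0.2]
width: 0.0599
gripper_force: 0.0
time: 28.75
tcp_pos: [0.49, 0.2662, 0.2531]
eef_rot: [0.638, 0.77, 0.0, 0.0]
force: [1.1, -0.6, -0.6]
width: 0.0601
gripper_force: 0.0
(array([-0.1405,  0.0632,  0.1381]), np.float64(-0.0))
[147.53439956 309.06997025] (array([149.23720793, 308.81248151]), 563.5) [0.49097607 0.26232522 0.132     ]
ring_small [([0.4889, 0.2612, 0.1294], 0.6)]
ring_large [([0.4977, -0.212, 0.0048], 0.67), ([0.4927, 0.2537, 0.1119], 0.59)]
```

```bash
python3 -m inch '[[-0.047,0.0205,0,0,0],[-0.047,0.0205,0,0,0],[-0.047,0.0205,0,0,0],[0,0,0.04,0,0],[0,0,0.04,0,0],[0,0,0.04,0,0],[0,0,0,0,0],[0,0,0,0,0]]'
python3 -c "
from h import *
print(to((.5775,.1398,.106)))"
```

```text
time: 29.7
tcp_pos: [0.5738, 0.1423, 0.1319]
eef_rot: [0.638, 0.77, -0.001, -0.001]
force: [0.1, -0.1, 1.4]
width: 0.0004
gripper_force: 0.0
(array([-0.0031,  0.0033,  0.0259]), np.float64(-0.0))
```

```bash
python3 -m inch '[[-0.003,0.003,0.012,0,0],[0,0,0.012,0,0],[0,0,0,0,0],[0,0,0,0,0]]';python3 -m inch '[[0,0,0.003,0,0],[0,0,0.003,0,0],[0,0,0,0,0],[0,0,0,0,0]]';python3 -m inch '[[0,0,0.003,0,0],[0,0,0,0,0]]'
```

```text
time: 30.1
tcp_pos: [0.578, 0.1399, 0.1088]
eef_rot: [0.638, 0.77, 0.0, -0.0]
force: [-0.4, -0.0, 1.0]
width: -0.0001
gripper_force: 0.0
time: 30.5
tcp_pos: [0.5783, 0.1399, 0.1032]
eef_rot: [0.638, 0.77, 0.0, 0.0]
force: [0.4, -0.8, 1.7]
width: 0.0001
gripper_force: 0.9
time: 30.7
tcp_pos: [0.5783, 0.1399, 0.1]
eef_rot: [0.638, 0.77, 0.0, 0.0]
force: [0.2, 0.5, 4.3]
width: 0.0001
gripper_force: 1.8
```

```bash
python3 -m inch '[[0,0,0.002,0,0],[0,0,0,0,0]]';python3 -m inch '[[0,0,0.0015,0,0],[0,0,0,0,0]]';python3 -m inch '[[0,0,0.001,0,0],[0,0,0,0,0]]'
```

```text
time: 30.9
tcp_pos: [0.5784, 0.1399, 0.0981]
eef_rot: [0.638, 0.77, 0.0, 0.0]
force: [-0.2, 0.7, 4.0]
width: 0.0003
gripper_force: 2.4
time: 31.1
tcp_pos: [0.5785, 0.14, 0.0979]
eef_rot: [0.638, 0.77, 0.0, 0.0]
force: [-4.7, -1.1, 12.2]
width: -0.0002
gripper_force: 6.2
time: 31.3
tcp_pos: [0.5785, 0.14, 0.0978]
eef_rot: [0.637, 0.77, -0.0, 0.0]
force: [-6.9, -1.5, 17.9]
width: -0.0
gripper_force: 8.8
```

Bottomed out at the same depth as the zero button. Lift clear and check.

```bash
python3 -m inch '[[0,0,-0.005,0,0],[0,0,-0.02,0,0],[0,0,-0.04,0,0],[0,0,-0.04,0,0],[0,0,-0.03,0,0],[0,0,0,0,0],[0,0,0,0,0]]'
python3 - <<'E'
from h import *
p=snapshot("scene")
for k,g in {"zero":(.52,.129,.093),"start":(.578,.14,.093),"stop":(.461,.118,.093),"small":(.4905,.265,.132)}.items():
    b=blob(p,*COL[k],proj(p,g),28);print(k,proj(p,g).round(1),b and (b[0].round(1),b[1]))
for k in("ring_spare","jar","bottle","specimen"):print(k,[(np.round(a["location"],3).tolist(),round(a["conf"],2)) for a in recognise(p,k)[:1]])
E
```

```text
time: 32.0
tcp_pos: [0.5777, 0.1398, 0.2299]
eef_rot: [0.638, 0.77, -0.0, -0.0]
force: [-0.3, 0.0, -0.9]
width: -0.0004
gripper_force: 0.0
zero [342.2 167.4] (array([341.4, 169.4]), 117.5)
start [363.9 180.6] (array([363.4, 182.9]), 131.5)
stop [320.9 154.3] (array([320.2, 156.7]), 95.0)
small [379.8 118.4] (array([384. , 117.1]), 7.5)
ring_spare [([0.463, -0.145, 0.019], 0.59)]
jar [([0.572, -0.147, 0.057], 0.83)]
bottle [([0.518, -0.21, 0.059], 0.75)]
specimen []
```

```bash
python3 -c "
from plant import *
print(sign_off())"
```

```text
the job is handed in; nothing more can be done
None
```

I handed the job in at about 32 s: zero pressed, the steel ring then the brass ring lowered home on the post and released, then start pressed. Afterwards all three buttons were up and the spare ring, jar and bottle had not moved; the last check did not pick out the specimen, and the brush, beaker and wrench were not rechecked.

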